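# Tuck the bread box's closing tab under its lip

## Robot

A 7-joint arm with a two-finger parallel gripper is mounted at the origin on a cart in front of the work surface, level with it; the furniture and walls round the work are solid. World frame = base frame: x ahead of the robot, y to its left, z up, the work surface at z = 0. Lengths are in mm, angles in rad, forces in N, time in s.
With the tool pointing down it reaches from about 400 to 900 mm from the base axis. Payload 5.6 kg.
Tool frame: the origin (TCP) lies midway between the tips of the shut fingers; the grasp point (between the pads) lies bot.tcp_to_grasp behind it (bot.tcp_to_grasp is the distance from the TCP to the grasp point, in mm); z points along the fingers, y is the line along which they close (so a half turn about z gives the same grasp; the last joint's range is limited). The gripper opens to 92 mm and grips with 3 to 60 N. Pads are 20 mm wide; open, the fingers measure 128 mm over their backs; the gripper's body (75 mm by 189 mm) begins 69 mm behind the grasp point.
Start: joints at [1.291, 0.468, -0.012, 1.603, 0.006, 1.071, -0.056], TCP at [152.443, -631.878, 214.592] pointing down, gripper open.
Joint ranges: [-2.53, 2.53], [-0.31, 2.02], [-1.57, 1.55], [0.28, 2.44], [-1.29, 4.43], [0.15, 1.84], [-2.92, 2.92]. Speed limits (rad/s): [2.57, 2.57, 3.14, 3.14, 3.14, 3.14, 3.14].

## Interface

Orientations are given as a rotation vector (axis times angle).
In Python, from plant import state, eyes, bot gives the robot as it stands. The module is installed in compiled form; this text tells all that it offers.
- The arm moves only by the tool send_path, called after "Call:" as name(argument=value, ...) on one line, values as JSON. Schema: {"type":"object","properties":{"deltas":{"type":"object","properties":{"ticks":{"type":"array","items":{"type":"array","items":{"type":"number"},"minItems":4,"maxItems":4},"minItems":1,"maxItems":10}},"additionalProperties":false,"required":["ticks"]},"aperture":{"type":"number"},"only":{"type":"string"},"quiet":{"type":"boolean"},"lines":{"type":"string"}},"required":["deltas"],"additionalProperties":false}. deltas is an object whose key "ticks" holds a list of rows, 1 to 10 of them, each of 4 numbers: dx, dy, dz in shares of 75 cm (1.0 is 75 cm), then a turn about the tool's z in normalised numbers (1 is 90 degrees); each row shifts and turns the commanded pose from where the row before left it, along the tool's axes as they then stand; what a row does not reach is not made up. A row lasts 1/12 s, in which the tool goes at most 41.7 mm and 0.125 rad, less where a joint would pass 70% of its speed; a pose out of reach is approached as far as the arm can. aperture is the finger opening in mm, set as the call begins (left out keeps the last). The fingers move at their own pace and stop on an object; the grip force is fixed at half the most. Time passes only in rows, so rows that do not move let the fingers close. The tool returns the time, the measured TCP pose, the force, the opening and the grip force at its end. only (a regular expression) keeps the lines of the reply that match it, lines (a string "A,B") keeps lines A to B, and quiet returns only ok. Input that does not fit is refused with a message, and nothing moves.
- state(): the state, without advancing time (a new reading comes with each control period).
- eyes.read_camera(name): name is "scene" or "top" or "wrist"; returns the picture (480x640x3 uint8, red, green, blue); there is no depth.
- eyes.camera_info(name): a dict with "K" (3x3 intrinsics, pixels), "position" and "orientation" of the camera in the world; the wrist camera has in their place "tool_from_camera" (4x4, takes a point from camera to tool coordinates, whose origin is the TCP and whose axes are the flange's). Camera axes: x right, y down, z forward; pixel columns grow to the right and rows downward; lengths in mm; the calibration is good to about 2 mm. A picture is of the moment at which its call begins: read the wrist's pose just before it. camera_info takes no time and is no camera call.
- bot.hand_in(): hands the job in; it is judged then, once.
The state is a dict: "clock": time; "joint_pos": joint angles; "qvel": joint speeds; "joint_efforts": joint torques, N m; "tcp_pos": TCP position; "orientation": TCP orientation; "wrist_force": force on the tool from outside, world axes, zero at the start; "moment": the same for the moment, N m; "opening": finger opening in mm; "finger_force": force on a finger pad.
Only numpy, scipy, OpenCV 4.12 (cv2) and the standard library are available. Lean on these libraries where they do the work, as an engineer would, in place of code of your own. Each camera call takes 0.05 s, during which the arm holds its last target. There are 200 camera calls.

## Task

Close up the wooden bread box: push its black tab over until it lies flat on the lid and, keeping it pressed down with the fingertips, push it along until its edge is tucked well beneath the metal lip, then let go so that the lip holds it down. Only touch and push, grip nothing: do not lift the box or shove it out of its place, and leave the jars and the tin beside it undisturbed.

Things in the scene. Friction and masses are not known exactly. Their poses are not given: they have to be found in the camera images.
- bread_box: Low wooden box, 150 (x) x 130 (y) x 60 mm high, lid shut, about 2 kg, loose on the table. Origin: centre of its underside; z up; its +x is the way the tab is pushed to be tucked (from the hinge towards the lip), -x its front. Tab, hinge and lip lie on the middle line (y = 0) of the flat top, z = 60 mm.
- tab_hinge (a point): Middle of the tab's hinge pin, 4 mm above the box's top; axes as the box's. The pin runs along the box's y and slides up to 18 mm along the box's +x; at the start it is at the front end, x = -58 mm in the box's frame. Two steel guides, 9 mm high, stand on the top either side of it at y = +-38.5 mm, x = -71 to -27 mm.
- tab_edge (a point): Middle of the tab's free edge, 70 mm from the pin. The tab is a stiff black plate 60 mm wide, 4 mm thick, centred on the pin line. On its front face (the upper one once flat) a thumb rib runs across its width 42 to 46 mm from the pin, 8 mm above the face. Between pin and rib is a bare space of about 38 mm where fingertips can press it flat and then push against the rib.
- lip_mouth (a point): Middle of the opening under the retaining lip, 5.5 mm above the box's top, x = 18 mm in the box's frame. The lip is a fixed steel bridge 84 mm wide, x = 18 to 40 mm, its underside 11 mm and its top 15 mm above the box's top. The edge of the flat tab is 6 mm short of it with the hinge at the front, and 12 mm under it with the hinge fully home.
- tab_fold (a joint): Fold angle of the tab (rad): 0 flat on the lid with its edge towards the lip (hard stop), 1.57 upright, 2.1 leaning back over the box's front. Left alone it stands (1.2 to 1.8). It is springy: let go when flat but not tucked it springs up again; holding it flat takes about 0.03 N m. Tucked and let go it rests against the lip's underside at about 0.07.
- hinge_slide (a joint): How far the hinge has been slid towards the lip (m): 0 at the front, 0.018 fully home (hard stops). It stays where it is left; about 3 N move it. If it is slid forward before the tab is flat, the edge lands on top of the lip.
- jam_jar: Jar with a lid, 62 mm across, 86 mm high, standing beside the box. Origin: centre of its underside.
- food_tin: Tin can, 57 mm across, 72 mm high, standing beside the box. Origin: centre of its underside.
- spice_jar: Slim spice jar, 42 mm across, 96 mm high, standing on the step (55 mm high) behind the box. Origin: centre of its underside.
Not all that is in view belongs to the job. What is shaped like the bread_box but green is not meant.

How it is judged:
By the outcome, as a careful person would: the job done as asked, in the order asked, and still so for the second after the job is handed in, with the robot touching nothing.
It also fails if it takes over 35 s, if anything falls off the work surface, if the arm or the gripper's body presses on something with over 40 N, if the wrist force passes 120 N, or if a joint passes its speed limit or range.

## Working session

There is one attempt and no reset: what is moved stays moved. The work goes in short steps, Python scripts to look and compute and a tool call to move; the robot and the scene stay as the last step left them, time stands still between calls to the robot, and variables do not carry over. Pictures are saved under pics/ and viewed, at most 10 in all, crops included, and the job is handed in when it is done.

```bash
mkdir -p pics; python3 - <<'E'
from plant import state, eyes, bot
import cv2,numpy as np
np.set_printoptions(precision=4,suppress=True)
s=state();print(s['clock'],s['tcp_pos'],s['orientation'],s['opening'],bot.tcp_to_grasp)
for n in ("scene","top"):
    im=eyes.read_camera(n);cv2.imwrite(f"pics/{n}0.png",im[:,:,::-1]);i=eyes.camera_info(n);print(n,i)
print(eyes.camera_info("wrist"))
E
```

```text
0.0 [ 152.311  -631.3095  213.661 ] [-3.1179 -0.3709  0.0005] 92.02432932065518 18.700000000000003
scene {'K': array([[536.064 ,   0.    , 317.9114],
       [  0.    , 536.064 , 237.9394],
       [  0.    ,   0.    ,   1.    ]]), 'position': array([ 207.7065, -525.6282,  537.727 ]), 'orientation': array([-2.0383,  0.6448, -0.3628])}
top {'K': array([[566.9404,   0.    , 319.3659],
       [  0.    , 566.9404, 237.1834],
       [  0.    ,   0.    ,   1.    ]]), 'position': array([ 386.1339,   75.192 , 1125.5643]), 'orientation': array([-2.1875,  2.0246, -0.205 ])}
{'K': array([[348.7997,   0.    , 326.0276],
       [  0.    , 348.7997, 236.9263],
       [  0.    ,   0.    ,   1.    ]]), 'tool_from_camera': array([[  -0.0007,   -0.9661,   -0.2583,   71.6129],
       [   1.    ,   -0.0006,   -0.0004,    1.2341],
       [   0.0003,   -0.2583,    0.9661, -171.3185],
       [   0.    ,    0.    ,    0.    ,    1.    ]])}
```

View pics/scene0.png

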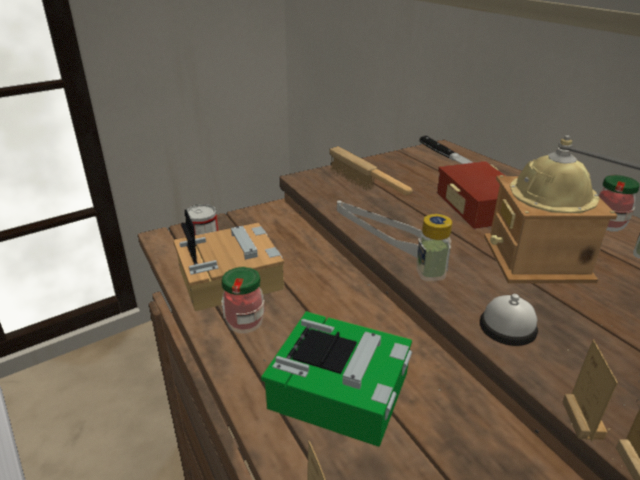

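View pics/top0.png

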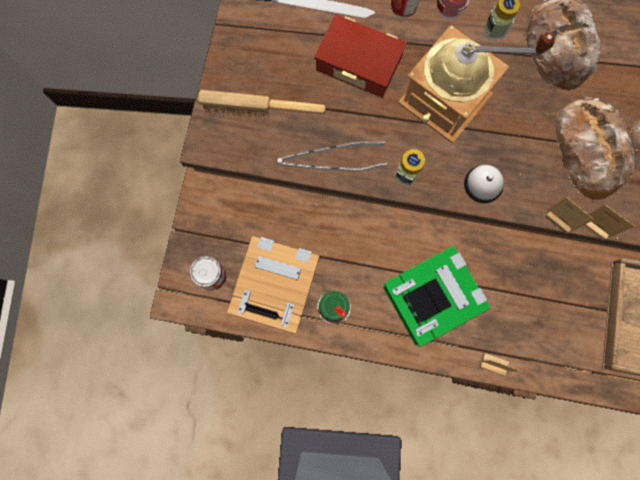

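The top view shows the wooden box at about (273,284), with its tab standing at (262,311), its lip at (278,268), and a tin at (207,271) and jam jar at (334,306) beside it. Candidates for the bread box are:
- the wooden box, top (273,284) / scene (230,260)
- the green box, top (437,297), a decoy with its tab already flat
- the wooden grinder, top (453,80)
- the red box, top (360,53)

I choose the wooden one and check it in a close crop.

```bash
cat > h.py <<'E'
import cv2,numpy as np
from scipy.spatial.transform import Rotation as R
from plant import state, eyes, bot
np.set_printoptions(precision=2,suppress=True)
def cam(n):
    i=eyes.camera_info(n)
    if n!="wrist": return i['K'],R.from_rotvec(i['orientation']).as_matrix(),np.array(i['position'])
    s=state();T=i['tool_from_camera'];Rt=R.from_rotvec(s['orientation']).as_matrix()
    return i['K'],Rt@T[:3,:3],Rt@T[:3,3]+s['tcp_pos']
def plane(c,px,z):
    K,Rm,p=c;px=np.atleast_2d(px).astype(float)
    d=(Rm@np.linalg.inv(K)@np.c_[px,np.ones(len(px))].T).T
    return p+d*((z-p[2])/d[:,2])[:,None]
def proj(c,P):
    K,Rm,p=c;q=(K@Rm.T@(np.atleast_2d(P)-p).T).T
    return q[:,:2]/q[:,2:]
E
python3 - <<'E'
from h import *
im=cv2.imread("pics/top0.png")
cv2.imwrite("pics/crop.png",cv2.resize(im[225:345,170:360],None,fx=4,fy=4,interpolation=cv2.INTER_CUBIC))
c=cam("top")
hsv=cv2.cvtColor(im,cv2.COLOR_BGR2HSV)[225:345,220:330]
# metallic parts: low saturation bright
m=((hsv[...,1]<60)&(hsv[...,2]>120)).astype(np.uint8)
n,l,st,ce=cv2.connectedComponentsWithStats(m)
for k in range(1,n):
    if st[k,4]>25:
        r=cv2.minAreaRect(np.argwhere(l==k)[:,::-1].astype(np.float32)+[220,225].__class__([0,0]) if 0 else (np.argwhere(l==k)[:,::-1]+np.array([220,225])).astype(np.float32))
        print(st[k,4],r,plane(c,r[0],70)[0])
w=((hsv[...,2]>150)&(hsv[...,1]>60)).astype(np.uint8)
w=cv2.morphologyEx(w|m,cv2.MORPH_CLOSE,np.ones((9,9)));w=cv2.morphologyEx(w,cv2.MORPH_OPEN,np.ones((5,5)))
ct=max(cv2.findContours(w,0,2)[0],key=cv2.contourArea)+np.array([220,225])
r=cv2.minAreaRect(ct);b=cv2.boxPoints(r);print(r,b,plane(c,b,60),plane(c,r[0],60))
E
```

```text
155 ((265.0660095214844, 243.5188751220703), (13.873414993286133, 11.400925636291504), 15.945395469665527) [585.76 198.37  70.  ]
157 ((302.9999694824219, 254.50001525878906), (13.597792625427246, 11.70042610168457), 18.434947967529297) [570.21 124.79  70.  ]
520 ((277.3929443359375, 267.3600769042969), (44.843955993652344, 11.709685325622559), 16.557071685791016) [542.02 170.79  70.  ]
139 ((243.67971801757812, 301.52490234375), (6.263774871826172, 23.3847599029541), 17.35402488708496) [473.29 227.35  70.  ]
169 ((286.7500305175781, 314.25), (7.273237705230713, 24.033309936523438), 18.43494987487793) [456.08 145.4   70.  ]
((274.5, 284.5), (108.99998474121094, 118.99998474121094), -0.0) [[220. 344.]
 [220. 225.]
 [329. 225.]
 [329. 344.]] [[392.77 264.24  60.  ]
 [617.24 289.84  60.  ]
 [633.37  80.08  60.  ]
 [408.4   63.35  60.  ]] [[510.52 174.11  60.  ]]
```

View pics/crop.png

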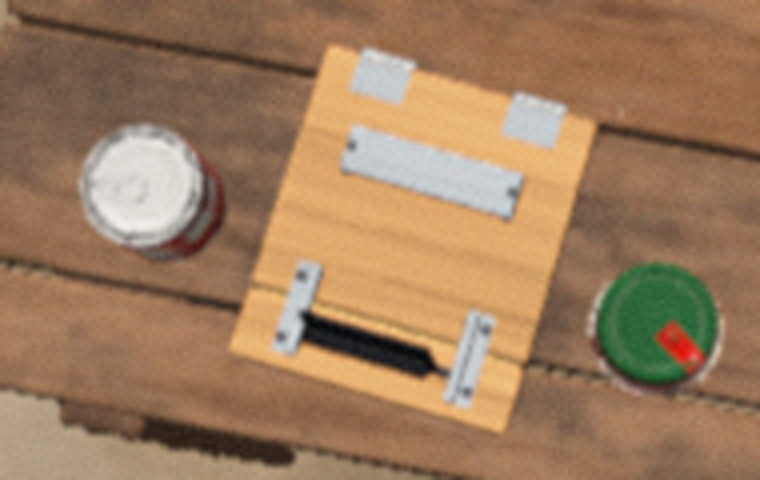

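The crop confirms the wooden box: black tab standing at crop (370,345), guides at (297,308) and (468,358), lip at (432,172), tin on the left and jam jar on the right. Next I fit its pose from the corners, lip and guides.

```bash
python3 - <<'E'
from h import *
from scipy.optimize import least_squares
c=cam("top")
cr=lambda a:np.array(a)/4.+[170,225]
P=[(cr([325,45]),60,75,65),(cr([598,125]),60,75,-65),(cr([505,432]),60,-75,-65),(cr([232,348]),60,-75,65),
((277.39,267.36),75,29,0),((243.68,301.5),69,-49,38.5),((286.75,314.25),69,-49,-38.5)]
W=np.array([plane(c,p[0],p[1])[0,:2] for p in P]);B=np.array([p[2:] for p in P],float)
def f(v): 
    a=v[2];return (W-(B@np.array([[np.cos(a),np.sin(a)],[-np.sin(a),np.cos(a)]])+v[:2])).ravel()
r=least_squares(f,[500,180,-.2]);print(r.x,f(r.x).reshape(-1,2));np.save("pose.npy",r.x)
x,y,a=r.x
w=lambda q:np.array([x+q[0]*np.cos(a)-q[1]*np.sin(a),y+q[0]*np.sin(a)+q[1]*np.cos(a),q[2]])
sc=cam("scene")
print("scene: corners,lip",proj(sc,[w(q) for q in [(75,65,60),(75,-65,60),(-75,-65,60),(-75,65,60),(29,0,75)]]))
for ph in (1.2,1.5,1.8):
  e=[w((-58+70*np.cos(ph),s*30,64+70*np.sin(ph))) for s in(1,-1)];print(ph,proj(sc,e),proj(c,e))
print("jar",plane(c,(334,306),86),"tin",plane(c,(207,271),72),"spice",plane(c,(413,160),151))
g=w((-115,0,0));print("target start",g,np.hypot(*g[:2]))
im=cv2.imread("pics/scene0.png");cv2.imwrite("pics/sc.png",cv2.resize(im[190:320,140:300],None,fx=4,fy=4,interpolation=cv2.INTER_CUBIC))
E
```

```text
[512.18 175.92  -0.21] [[ 0.79  3.39]
 [-1.12 -3.21]
 [-1.67 -2.43]
 [ 0.17  0.97]
 [ 0.74  0.42]
 [ 1.23  3.78]
 [-0.13 -2.92]]
scene: corners,lip [[256.21 223.1 ]
 [280.71 259.9 ]
 [187.35 281.5 ]
 [171.93 240.26]
 [241.   238.48]]
1.2 [[196.31 208.69]
 [204.78 225.77]] [[248.59 291.58]
 [281.14 301.2 ]]
1.5 [[183.24 208.53]
 [191.04 225.8 ]] [[244.67 302.49]
 [277.49 312.23]]
1.8 [[170.16 211.9 ]
 [177.26 229.5 ]] [[241.12 314.1 ]
 [274.   323.91]]
jar [[476.6   59.59  86.  ]] tin [[524.68 301.72  72.  ]] spice [[744.06 -62.69 151.  ]]
target start [399.66 199.69   0.  ] 446.77070503920197
```

View pics/sc.png

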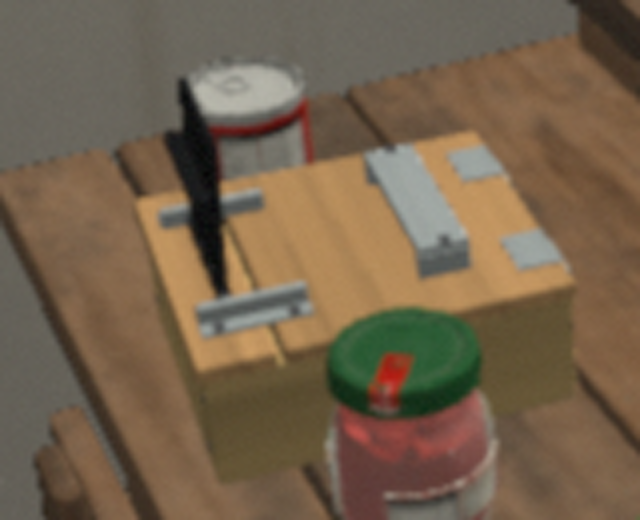

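The scene view agrees to about 3 px: tab near upright (about 1.5 rad), rib on its front face. Now I move over, well above everything, with the fingers shut.

The manual's scale: shifts go in shares of 75 cm and turns go in shares of 90 degrees. Converting my numbers, 28 mm / 750 = 0.0373, -25 mm / 750 = -0.0333.

Call:
send_path(deltas={"ticks":[[0.0373, -0.0333, 0, 0], [0.0373, -0.0333, 0, 0], [0.0373, -0.0333, 0, 0], [0.0373, -0.0333, 0, 0], [0.0373, -0.0333, 0, 0], [0.0373, -0.0333, 0, 0], [0.0373, -0.0333, 0, 0], [0.0373, -0.0333, 0, 0], [0.0373, -0.0333, 0, 0], [0.0373, -0.0333, 0, 0]]}, aperture=0)

```text
clock: 0.93
tcp_pos: [366.5, -321.4, 214.5]
orientation: [-3.12, -0.371, 0.001]
wrist_force: [0.0, -0.2, 0.5]
opening: 27.0
finger_force: 0.0
```

Call:
send_path(deltas={"ticks":[[0.0373, -0.0333, 0, 0], [0.0373, -0.0333, 0, 0], [0.0373, -0.0333, 0, 0], [0.0373, -0.0333, 0, 0], [0, 0, 0, 0]]})

```text
clock: 1.35
tcp_pos: [455.2, -192.5, 214.7]
orientation: [-3.115, -0.387, -0.004]
wrist_force: [1.1, 0.2, 0.2]
opening: 0.6
finger_force: 0.0
```

In the tool's units: -36 mm / 750 = -0.048, 4 mm / 750 = 0.0053.

Call:
send_path(deltas={"ticks":[[0.0053, -0.048, 0, 0], [0.0053, -0.048, 0, 0], [0.0053, -0.048, 0, 0], [0.0053, -0.048, 0, 0], [0.0053, -0.048, 0, 0], [0.0053, -0.048, 0, 0], [0.0053, -0.048, 0, 0], [0.0053, -0.048, 0, 0], [0.0053, -0.048, 0, 0], [0.0053, -0.048, 0, 0]]})

```text
clock: 2.18
tcp_pos: [405.2, 160.9, 214.6]
orientation: [3.119, 0.37, 0.0]
wrist_force: [-0.3, -0.3, -0.4]
opening: 0.5
finger_force: 0.0
```

Call:
send_path(deltas={"ticks":[[0.0053, -0.048, 0, 0], [0, 0, 0, 0.07], [0, 0, 0, 0.07], [0, 0, 0, 0.07], [0, 0, 0, 0.0732], [0, 0, 0, 0]]})

```text
clock: 2.68
tcp_pos: [401.1, 195.3, 214.3]
orientation: [3.124, -0.331, -0.001]
wrist_force: [-0.2, 0.2, 0.5]
opening: 0.6
finger_force: 0.0
```

```bash
python3 - <<'E'
from h import *
c=cam("wrist");im=eyes.read_camera("wrist")[:,:,::-1];cv2.imwrite("pics/w1.png",im)
import pickle;pickle.dump(c,open("w1.pkl","wb"))
s=state();print(s['tcp_pos'],s['orientation'],s['wrist_force'],R.from_rotvec(s['orientation']).as_matrix())
x,y,a=np.load("pose.npy")
w=lambda q:np.array([x+q[0]*np.cos(a)-q[1]*np.sin(a),y+q[0]*np.sin(a)+q[1]*np.cos(a),q[2]])
print(proj(c,[w(q) for q in [(75,65,60),(75,-65,60),(-75,-65,60),(-75,65,60),(29,0,75),(-49,38.5,69),(-49,-38.5,69)]]))
E
```

```text
[401.16 195.34 214.36] [ 3.12 -0.32 -0.  ] [-0.37  0.16  0.69] [[ 0.98 -0.2  -0.  ]
 [-0.2  -0.98 -0.  ]
 [-0.    0.   -1.  ]]
[[238.88  -2.52]
 [398.18  -3.12]
 [390.07 181.95]
 [249.89 182.44]
 [318.66  54.73]
 [275.99 153.8 ]
 [363.17 153.5 ]]
```

View pics/w1.png

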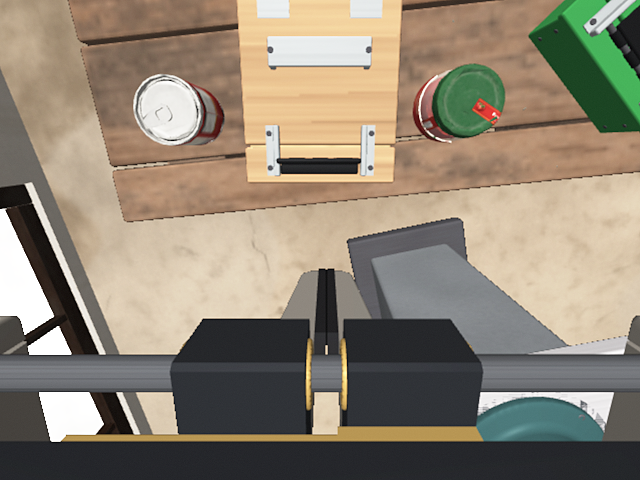

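The wrist view puts the box centre line at column 320, the tin at (180,110) and the jam jar at (465,100). The guides are at (272,150) and (368,150), the lip at (320,50) and the tab at (319,165). That is about 2–3 mm further +x than my fit, and sideways the TCP is about 4 mm off. I lower in front of the tab to tip height 96.

In the tool's units: 30 mm / 750 = 0.04, 28 mm / 750 = 0.0373.

Call:
send_path(deltas={"ticks":[[0, -0.0053, 0.0267, 0], [0, 0, 0.04, 0], [0, 0, 0.04, 0], [0, 0, 0.0373, 0], [0, 0, 0.0133, 0], [0, 0, 0, 0], [0, 0, 0, 0]]})

```text
clock: 3.32
tcp_pos: [402.3, 199.7, 96.9]
orientation: [-3.125, 0.324, 0.001]
wrist_force: [-0.4, -0.1, 0.1]
opening: 0.5
finger_force: 0.0
```

Call:
send_path(deltas={"ticks":[[0.0133, 0, 0, 0], [0.0133, 0, 0, 0], [0.0133, 0, 0, 0], [0.0067, 0, 0, 0], [0, 0, 0, 0]]})

```text
clock: 3.73
tcp_pos: [438.6, 191.8, 97.1]
orientation: [-3.123, 0.33, -0.003]
wrist_force: [1.1, 1.0, -0.1]
opening: 0.2
finger_force: 0.0
```

```bash
cat > b.py <<'E'
from h import *
x,y,a=np.load("pose.npy");s=state();d=s['tcp_pos'][:2]-[x,y]
print("box frame (x less 2)",np.cos(a)*d[0]+np.sin(a)*d[1]-2,-np.sin(a)*d[0]+np.cos(a)*d[1],s['tcp_pos'][2],s['wrist_force'],s['clock'])
E
python3 b.py
```

```text
box frame (x less 2) -77.29480172295152 0.2872220263336036 97.14548186094174 [ 1.12  1.03 -0.14] 3.7333
```

In the tool's units: 6 mm / 750 = 0.008, 4 mm / 750 = 0.0053.

Call:
send_path(deltas={"ticks":[[0.008, 0, 0.0013, 0], [0.008, 0, 0.0013, 0], [0.008, 0, 0.0027, 0], [0.0053, 0, 0.0027, 0], [0.0053, 0, 0.0027, 0], [0.0047, 0, 0.004, 0], [0.0047, 0, 0.004, 0], [0, 0, 0, 0]]})

```text
clock: 4.4
tcp_pos: [469.0, 185.1, 81.9]
orientation: [3.124, -0.327, -0.001]
wrist_force: [0.9, -1.4, 0.9]
opening: 0.6
finger_force: 0.0
```

```bash
python3 b.py
```

```text
box frame (x less 2) -46.14628002812121 0.08834303149271605 81.85857027456603 [ 0.9  -1.35  0.89] 4.4
```

Call:
send_path(deltas={"ticks":[[0.0033, 0, 0.0053, 0], [0.0027, 0, 0.0053, 0], [0.0013, 0, 0.0053, 0], [0.0007, 0, 0.004, 0], [0, 0, 0, 0], [0, 0, 0, 0]]})

```text
clock: 4.9
tcp_pos: [474.3, 184.2, 67.3]
orientation: [3.124, -0.326, -0.001]
wrist_force: [0.1, -0.1, 1.1]
opening: 0.4
finger_force: 0.2
```

```bash
python3 b.py
python3 - <<'E'
from h import *
for n in ("scene","wrist"): cv2.imwrite(f"pics/{n}2.png",eyes.read_camera(n)[:,:,::-1])
a=cv2.imread("pics/scene2.png")[190:310,150:290];b=cv2.imread("pics/wrist2.png")[0:340,140:500]
cv2.imwrite("pics/m2.png",np.hstack([cv2.resize(a,(420,360),interpolation=cv2.INTER_CUBIC),cv2.resize(b,(380,360))]))
E
```

```text
box frame (x less 2) -40.759292551185155 0.22550573747126457 67.27230665044209 [ 0.15 -0.07  1.13] 4.9
```

View pics/m2.png

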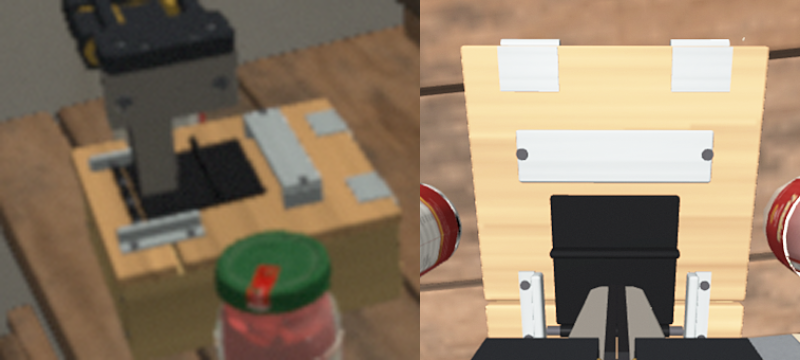

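The tab is folded nearly flat. Its edge at (615,195) is short of the lip at (615,182), with the fingertips between the pin and the rib at (615,253). I press down gently.

In the tool's units: 1 mm / 750 = 0.0013.

Call:
send_path(deltas={"ticks":[[0, 0, 0.0013, 0], [0, 0, 0.0013, 0], [0, 0, 0, 0]]})

```text
clock: 5.25
tcp_pos: [474.5, 184.2, 66.3]
orientation: [3.124, -0.326, 0.0]
wrist_force: [-1.9, -0.2, 7.5]
opening: 0.2
finger_force: 3.8
```

```bash
python3 b.py
```

```text
box frame (x less 2) -40.598844044202615 0.2671419521191254 66.27289088764765 [-1.86 -0.16  7.54] 5.25
```

Call:
send_path(deltas={"ticks":[[0, 0, 0.0013, 0], [0, 0, 0, 0], [0, 0, 0, 0]]})

```text
clock: 5.5
tcp_pos: [475.0, 184.1, 66.1]
orientation: [3.124, -0.327, 0.002]
wrist_force: [-2.7, -2.1, 14.9]
opening: 0.4
finger_force: 7.5
```

```bash
python3 b.py
```

```text
box frame (x less 2) -40.0429516701104 0.3232680857614083 66.11988734755991 [-2.71 -2.1  14.9 ] 5.5
```

Firm contact at z 66.1, which is the flat tab's top face, so it is down. I ease to about 7 N and push along +x to the rib.

In the tool's units: 3 mm / 750 = 0.004, 2 mm / 750 = 0.0027.

Call:
send_path(deltas={"ticks":[[0.0027, 0, -0.0013, 0], [0.004, 0, 0, 0], [0.004, 0, 0, 0], [0.004, 0, 0, 0], [0.004, 0, 0, 0], [0, 0, 0, 0]]})

```text
clock: 6.0
tcp_pos: [488.8, 181.4, 66.3]
orientation: [3.124, -0.327, 0.001]
wrist_force: [-1.9, -1.2, 7.8]
opening: 0.4
finger_force: 4.4
```

```bash
python3 b.py
```

```text
box frame (x less 2) -26.03794475651693 0.5052430072841521 66.25991095147693 [-1.9  -1.24  7.76] 6.0
```

Call:
send_path(deltas={"ticks":[[0.0027, 0, 0, 0], [0.0027, 0, 0, 0], [0.0027, 0, 0, 0], [0.0027, 0, 0, 0], [0, 0, 0, 0]]})

```text
clock: 6.42
tcp_pos: [494.1, 180.2, 66.1]
orientation: [3.123, -0.326, -0.006]
wrist_force: [-7.7, 0.3, 13.6]
opening: 0.5
finger_force: 6.6
```

```bash
python3 b.py
python3 - <<'E'
from h import *
cv2.imwrite("pics/wrist3.png",eyes.read_camera("wrist")[0:340,140:500,::-1])
E
```

```text
box frame (x less 2) -20.540085333713364 0.48082421550371324 66.10789708881053 [-7.74  0.35 13.58] 6.4167
```

View pics/wrist3.png

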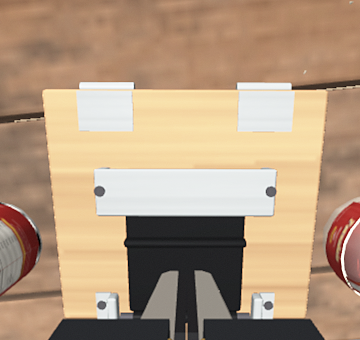

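The tab edge has reached under the lip (lip front at row 215, rib at row 242). I keep pushing.

In the tool's units: 2 mm / 750 = 0.0027, -0.7 mm / 750 = -0.0009.

Call:
send_path(deltas={"ticks":[[0.0027, 0, -0.0009, 0], [0.0027, 0, 0, 0], [0.0027, 0, 0, 0], [0.0027, 0, 0, 0], [0, 0, 0, 0]]})

```text
clock: 6.88
tcp_pos: [503.4, 178.3, 66.2]
orientation: [3.124, -0.327, -0.003]
wrist_force: [-3.9, 0.7, 6.9]
opening: 0.1
finger_force: 3.0
```

```bash
python3 b.py
```

```text
box frame (x less 2) -11.116860786244589 0.49012755522354867 66.21229081848263 [-3.91  0.69  6.86] 6.8833
```

Call:
send_path(deltas={"ticks":[[0.0027, 0, 0, 0], [0.0027, 0, 0, 0], [0.0027, 0, 0, 0], [0, 0, 0, 0]]})

```text
clock: 7.22
tcp_pos: [507.6, 177.4, 66.0]
orientation: [3.124, -0.326, -0.007]
wrist_force: [-8.4, 1.7, 8.9]
opening: 0.5
finger_force: 7.0
```

```bash
python3 b.py
```

```text
box frame (x less 2) -6.809566839139409 0.5390846595202524 66.01534977079359 [-8.4   1.69  8.89] 7.2167
```

```bash
python3 - <<'E'
from h import *
for n in ("scene","wrist","top"): cv2.imwrite(f"pics/{n}4.png",eyes.read_camera(n)[:,:,::-1])
a=cv2.imread("pics/scene4.png")[190:310,150:290];b=cv2.imread("pics/wrist4.png")[60:400,140:500]
cv2.imwrite("pics/m4.png",np.hstack([cv2.resize(a,(420,360),interpolation=cv2.INTER_CUBIC),cv2.resize(b,(380,360))]))
# box movement: wood strip shift between scene0 and scene4 (back right corner), and top
for n,(r0,r1,c0,c1) in {"scene":(222,300,225,290),"top":(232,262,250,325)}.items():
    g=[cv2.cvtColor(cv2.imread(f"pics/{n}{k}.png"),cv2.COLOR_BGR2GRAY).astype(np.float32)[r0:r1,c0:c1] for k in (0,4)]
    print(n,cv2.phaseCorrelate(g[0],g[1]))
E
```

```text
scene ((-0.0961179880419536, 0.013357980658675217), 0.6268197864294052)
top ((0.44087575901466636, 0.7988990307141179), 0.25908126237657336)
```

View pics/m4.png

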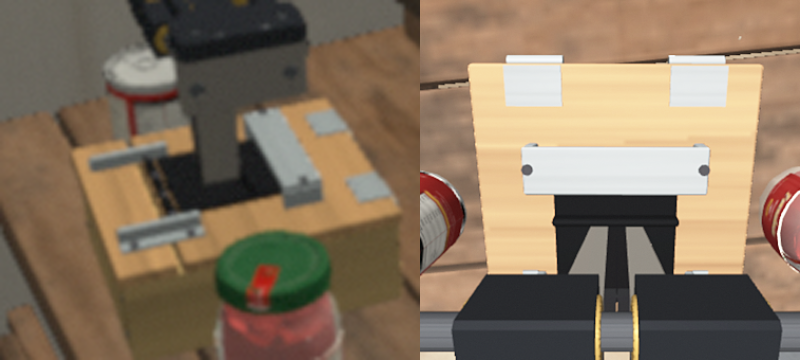

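The box has not moved and the tab is well under the lip. One small extra push will confirm the stop.

In the tool's units: 1 mm / 750 = 0.0013, -0.3 mm / 750 = -0.0004.

Call:
send_path(deltas={"ticks":[[0.0013, 0, -0.0004, 0], [0.0013, 0, 0, 0], [0, 0, 0, 0], [0, 0, 0, 0]]})

```text
clock: 7.7
tcp_pos: [507.6, 177.4, 65.9]
orientation: [3.123, -0.324, -0.012]
wrist_force: [-11.2, 2.4, 9.3]
opening: 0.3
finger_force: 7.5
```

```bash
python3 b.py
```

```text
box frame (x less 2) -6.741075136776842 0.5380168570468022 65.93882454907157 [-11.16   2.38   9.3 ] 7.7
```

It stopped hard, so the hinge is home. I ease off the rib and lift away.

In the tool's units: -40 mm / 750 = -0.0533, -30 mm / 750 = -0.04.

Call:
send_path(deltas={"ticks":[[-0.004, 0, -0.0013, 0], [-0.0027, 0, -0.0027, 0], [-0.004, 0, -0.0027, 0], [-0.0027, 0, -0.0053, 0], [0, 0, -0.0133, 0], [0, 0, -0.0267, 0], [0, 0, -0.04, 0], [0, 0, -0.0533, 0], [0, 0, -0.0533, 0], [-0.04, 0, -0.0133, 0]]})

```text
clock: 8.53
tcp_pos: [479.7, 184.7, 232.5]
orientation: [-3.118, 0.334, -0.019]
wrist_force: [0.5, 0.9, 1.1]
opening: 0.7
finger_force: 0.0
```

Call:
send_path(deltas={"ticks":[[-0.0533, 0, 0, 0], [-0.0533, 0, 0, 0], [-0.0533, 0, 0, 0], [0, 0, 0, 0]]})

```text
clock: 8.87
tcp_pos: [349.2, 210.4, 226.1]
orientation: [3.123, -0.316, 0.0]
wrist_force: [0.3, -0.2, 0.5]
opening: 0.0
finger_force: 0.0
```

```bash
python3 - <<'E'
from h import *
for n in ("scene","wrist","top"): cv2.imwrite(f"pics/{n}5.png",eyes.read_camera(n)[:,:,::-1])
a=cv2.imread("pics/scene5.png")[190:310,150:290];b=cv2.imread("pics/top5.png")[225:345,180:360]
cv2.imwrite("pics/m5.png",np.hstack([cv2.resize(a,(420,360),interpolation=cv2.INTER_CUBIC),cv2.resize(b,(380,360),interpolation=cv2.INTER_CUBIC)]))
for n,rs in {"scene":[(222,300,225,290)],"top":[(232,282,240,325),(250,292,185,225),(288,326,316,354)]}.items():
  for r0,r1,c0,c1 in rs:
    g=[cv2.cvtColor(cv2.imread(f"pics/{n}{k}.png"),cv2.COLOR_BGR2GRAY).astype(np.float32)[r0:r1,c0:c1] for k in (0,5)]
    print(n,cv2.phaseCorrelate(g[0],g[1]))
E
```

```text
scene ((-0.10422225144370145, -0.011035852619777131), 0.6420177766018443)
top ((-0.05086148290772741, 0.23608660510942414), 0.5052810808817546)
top ((-0.04853090669737625, 0.5013621068175631), 0.9100982597139147)
top ((-0.07142134639739339, -0.07577597884865384), 0.9252910876274109)
```

View pics/m5.png

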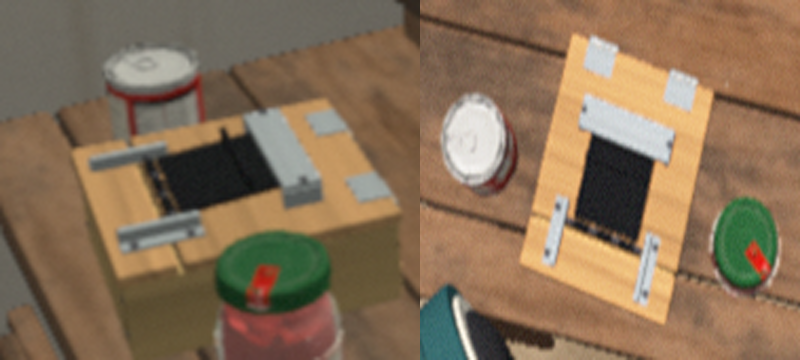

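The tab lies flat with its edge under the lip (top view (625,140), scene (265,165)). The box, tin and jar have not moved, and the arm is clear.

```bash
python3 -c "
from plant import bot
print(bot.hand_in())"
```

```text
the job is handed in; nothing more can be done
None
```

The bread box is closed and handed in: the tab lies flat, pushed to the hinge's stop with its edge held under the lip, and in the last pictures the box, tin and jam jar had not moved.

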